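# Eject the cured block from the twin mould and rack it

## Robot

A 6-joint arm with a two-finger parallel gripper is mounted at the origin on a cart in front of the work surface, level with it; the furniture and walls round the work are solid. World frame = base frame: x ahead of the robot, y to its left, z up, the work surface at z = 0. Lengths are in mm, angles in rad, forces in N, time in s.
With the tool pointing down it reaches from about 300 to 775 mm from the base axis. Payload 14.6 kg.
Tool frame: the origin (TCP) lies between the finger pads; the fingertips stand 22 mm ahead of it and the grasp point (between the pads) lies 3 mm ahead of it (finger_overhang is the distance from the TCP to the fingertips, in mm); z points along the fingers, y is the direction in which the jaws open and shut (so a half turn about z gives the same grasp; the last joint's range is limited). The gripper opens to 94 mm and grips with 3 to 60 N. Pads are 16 mm wide; open, the fingers measure 119 mm over their backs; the gripper's body (75 mm by 177 mm) begins 78 mm behind the grasp point.
Start: joints at [-1.236, 0.3, 1.521, -0, 1.321, -0.067], TCP at [215.084, -506.19, 227.446] pointing down, gripper open.
Joint ranges: [-3.03, 3.03], [-0.79, 2.21], [0.23, 2.52], [-1.04, 4.18], [0, 3.07], [-2.55, 2.55]. Speed limits (rad/s): [2.22, 2.22, 2.57, 3.14, 3.14, 3.14].

## Interface

Orientations are given as [roll, pitch, yaw] about the fixed x, y, z axes, in that order (R = Rz(yaw) Ry(pitch) Rx(roll)).
In Python, from cell import * gives the robot as it stands.
- The arm moves only by the tool jog_arm, never from a script. Its argument "increments" is a list of rows, each a list of 7 numbers: the shift along the tool's x, y, z in cm, then the turn, a rotation vector about the tool's x, y, z in degrees, then the finger opening in cm, from 0 to 9.4. In form: [[x, y, z, wx, wy, wz, grip], ...]. A call has 1 to 20 rows; each row shifts and turns the commanded pose from where the row before left it, along the tool's axes as they then stand; what a row does not reach is not made up. A row lasts 1/8 s, in which the tool goes at most 62.5 mm and 10.7 degrees, less where a joint would pass 70% of its speed; a pose out of reach is approached as far as the arm can. A call is refused whole if a number of a shift passes 6.25 or a number of a turn 10.7, either way. A call with a gripper value outside its range is refused whole. The fingers move at their own pace and stop on an object; "squeeze" is the grip in N (left out, the last holds). Time passes only in rows, so rows that do not move let the fingers close. It gives the time, the measured TCP pose, the force and the opening at its end, in the units of the state.
- read_state(): the state, without advancing time (a new reading comes with each control period).
- camera(name): name is "scene" or "top"; returns a dict with "image" (400x640x3 uint8, red, green, blue), "K" (3x3 intrinsics, pixels), "rvec" (rotation vector, rad) and "tvec" (3), from world to camera coordinates, as OpenCV has them. Camera axes: x right, y down, z forward; pixel columns grow to the right and rows downward; lengths in mm; the calibration is good to about 2 mm. A picture is of the moment at which its call begins. There is no depth.
- sign_off(): hands the job in, once; it reports no verdict.
Trained networks look in a picture, given as the dict that the camera call returned (one of the last four; its "shot" number tells which), for a name from the list of things; names that differ only in an ending like _2 or _b are one class to them, and where a whole thing is asked for, a point or a joint stands for the part that bears it (a point fixed in the world has none). Each returns a list of dicts, best first, with "conf" (0 to 1); they miss things now and then, are a little off and sometimes report something else, mostly with a low value. They report only what shows in the picture. A call takes as long as a camera call. They do not tell look-alikes from the thing itself.
- recognise(picture, name): "centre" ([x, y, z] in mm, in the coordinates of the camera as it stood for that picture, good to about 4 mm: the middle of the surface that is visible of it).
- regions_of(picture, name): "mask" (400x640 bool, what is visible of it).
The state is a dict: "clock": time; "joints": joint angles; "qd": joint speeds; "effort": joint torques, N m; "eef_pos": TCP position; "eef_rot": TCP orientation; "wrist_force": force on the tool from outside, world axes, zero at the start; "moment": the same for the moment, N m; "finger_gap": finger opening in mm.
Only numpy, scipy, OpenCV 4.12 (cv2) and the standard library are available. Lean on these libraries where they do the work, as an engineer would, in place of code of your own. Each camera call takes 0.05 s, during which the arm holds its last target.

## Task

The slate-grey plaster block has cured: slide the mould's gate all the way aside so that only the grey block's mouth is open, push that block out with its red-padded spring ejector slide pressed fully in, then lay it gently, flat and lengthwise, in the free bay of the wooden drying rack. Leave the gate closed over both mouths again, ready for the next pour. The white block still has to cure and stays in its cavity; leave the blocks already on the rack and the jars and mug round the work where they are.

Things in the scene. Friction and masses are not known exactly. Their poses are not given: they have to be found in the camera images.
- mould: Twin bar mould, aluminium on a brown base, fixed, 93 (x) x 128 mm (y), walls 46 mm tall. Origin: centre of underside; x level, the way blocks are pushed out; y to the left of that. Two open-topped cavities along x, centre lines y = +32 (left) and -32 mm (right), 33 mm wide, floor 20 mm up, mouths at x = 30 mm. Each holds a block 2 mm below the wall tops, so it cannot be gripped there.
- tongue_left (a point): Top of the narrow outfeed tongue before the left mouth: mould x = 62, y = +32 mm, 20 mm above the table. It is 24 mm wide, runs from the gate to mould x = 84 mm and carries the pushed-out block; beside it there is free space down to the table.
- tongue_right (a point): The same before the right mouth (mould y = -32 mm).
- gate (a joint): Position of the steel gate (x = 32 to 38 mm, dark guides before it to x = 46 mm at y = 0 and +-57 mm) along the mould's y, m: end stops -0.046 and +0.046; it stays where left (about 1.5 N friction). Within 7 mm of 0 it covers both mouths. Moved to -y it opens the left (y = +32 mm) mouth only; moved to +y the right (y = -32 mm) mouth only.
- gate_knob (a point): Centre of the black round upright knob on the gate: 16 mm in diameter, from 56 to 90 mm above the table, this point 73 mm up. In the mould frame x = +35 mm, y = the gate's position. The gate plate (112 mm wide) ends 48 mm above the table.
- slide_left (a joint): Travel of the left spring ejector slide along the mould's +x, m: 0 at rest, 0.048 fully pressed, at its stop. The spring takes about 3 N to start, 8.5 N fully in, and brings the slide back when let go. The block is not attached and stays out on the tongue: fully pressed, it has moved 48 mm, centre at mould x about 48 mm, its end at 77 mm.
- slide_right (a joint): The same for the right cavity (mould y = -32 mm).
- pad_left (a point): Centre of the pressing face of the left slide's red thumb pad, facing the mould's -x: an upright plate 32 mm wide, from 13 to 49 mm above the table, this point at 33 mm; at rest at mould x = -120, y = +32 mm. Pushed along +x from behind, e.g. with closed fingers; free table behind it.
- pad_right (a point): The same on the right slide (mould y = -32 mm).
- grey_block_center (a point): Centre of the slate-grey cured plaster block, loose, 58 (x, long) x 30 (y) x 24 mm (z), 50 to 105 g. It starts in the left or the right cavity, long side along the mould's x, underside 20 mm above the table.
- white_block_center (a point): Centre of the white block of the same size in the other cavity; it stays there.
- rack: Wooden drying rack, fixed, 244 mm long (x); origin: centre of underside. Two rails along x, 29 mm wide together, carry blocks lying lengthwise, undersides 30 mm above the table. Cross ribs at x = -114, -38, 38, 114 mm (6 mm thick, 34 mm wide, tops 38 mm up) part three bays, centres x = -76, 0, 76 mm, 70 mm clear. Beside the rails only two low feet (60 mm wide, 18 mm tall, at x = +-100 mm).
- free_bay (a point): Centre of the rack's empty bay, on top of the rails (30 mm above the table); axes as the rack's. Which bay is empty changes.
- ochre_block_center (a point): Centre of the dry ochre block in another bay, same size; leave it.
- terracotta_block_center (a point): Centre of the dry terracotta block in the remaining bay, same size; leave it.
- powder_jar_center (a point): Centre of the square clear jar of grey powder with a black lid, 76 x 76 mm, 146 mm tall, loose bystander; stands ahead of the tongues, mostly to their right.
- tea_mug_center (a point): Point 45 mm up in the white dotted mug, at the middle of its 82 x 117 mm outline (handle included); 91 mm tall, loose bystander. Mug and glass jar change places: one stands left of the ejector slides, the other beyond the rack's +x end.
- water_jar_center (a point): Centre of the clear glass jar, 60 mm in diameter, 91 mm tall; loose bystander.
There are look-alikes about, which are no part of the job. Of the things like the part that bears grey_block_center, leave any that is yellow; of the rest the larger one is meant.

How it is judged (in metres and radians):
On the way, in this order (a step that is already met when the one before it is completed fails the run):
1. the gate is slid aside to an end stop, so that the grey block's mouth is open (((value of joint gate above 0.04 m and y of grey_block_center in the frame of mould below 0 m) or (value of joint gate below -0.04 m and y of grey_block_center in the frame of mould above 0 m))), for 0.1 s.
2. the grey block's ejector slide is pressed fully in (to within 5 mm of its stop) and the grey block stands out of the mouth (((value of joint slide_left above 0.043 m and y of grey_block_center in the frame of mould above 0 m) or (value of joint slide_right above 0.043 m and y of grey_block_center in the frame of mould below 0 m)) and x of grey_block_center in the frame of mould above 0.04 m and z of grey_block_center in the frame of mould below 0.037 m), for 0.05 s.
At the end, for the whole second after the job is handed in: The grey block lies flat and at rest on the rails in the free bay (centre within 12 mm of the bay's centre, long side within 0.2 rad of the rack's length), the gate is closed over both mouths (within 8 mm of centred), and both ejector slides are back out (horizontal distance between grey_block_center and free_bay below 0.012 m and angle between the x axis of grey_block_center and the x axis of free_bay, either way round below 0.2 rad and z of grey_block_center in the frame of free_bay between 0.009 and 0.015 m and angle between grey_block_center's own z axis and vertical below 0.1 rad and linear speed of grey_block below 0.02 m/s and value of joint gate between -0.008 and 0.008 m and value of joint each of slide_left, slide_right below 0.005 m); the robot touches nothing.
It fails at once if the white block is moved more than 10 mm (distance of white_block_center from where it was at the start of the episode above 0.01 m).
It fails at once if a block already on the rack is moved more than 12 mm (distance of any of ochre_block_center, terracotta_block_center from where it was at the start of the episode above 0.012 m).
It fails at once if a jar or the mug is pushed more than 20 mm or knocked over (distance of any of powder_jar_center, tea_mug_center, water_jar_center from where it was at the start of the episode above 0.02 m).
It fails at once if the grey block is dropped or rammed onto the rack (over 30 N) (contact force between grey_block and rack above 30 N).
It also fails if it takes over 72 s, if anything falls off the work surface, if the arm or the gripper's body presses on something with over 40 N, if the wrist force passes 120 N, or if a joint passes its speed limit or range.

## Working session

There is one attempt and no reset: what is moved stays moved. The work goes in short steps, Python scripts to look and compute and a tool call to move; the robot and the scene stay as the last step left them, time stands still between calls to the robot, and variables do not carry over. Pictures are saved under pics/ and viewed, and the job is handed in when it is done.

Besides the shell and the picture viewer there is one more tool, called after "Request:" as name([rows], argument=value, ...), one row to a line, values as JSON. jog_arm: Moves the arm, as the interface text tells. Its arguments: {"type":"object","properties":{"increments":{"type":"array"},"squeeze":{"type":"number"}},"required":["increments"]}

```bash
ls; mkdir -p pics; python3 - <<'E'
from cell import *
import cv2, numpy as np, pickle
print(read_state())
for n in ("scene","top"):
    p=camera(n); print(n,p["K"],p["rvec"],p["tvec"],p["shot"])
    cv2.imwrite(f"pics/{n}0.png",p["image"][:,:,::-1])
    pickle.dump(p,open(f"{n}0.pkl","wb"))
E
```

```text
pics
{'clock': 0.0, 'joints': array([-1.23560788e+00,  3.00494459e-01,  1.52154318e+00, -3.19682881e-05,
        1.32071015e+00, -6.66032623e-02]), 'qd': array([-0.00073738, -0.00103361, -0.00126585, -0.00053095, -0.00020282,
       -0.00031568]), 'effort': array([-2.36670840e-04, -5.31808877e+01, -3.52735412e+01,  7.08030956e-02,
        2.44483317e-02, -9.98908945e-05]), 'eef_pos': array([ 215.00159592, -505.99041995,  226.88953884]), 'eef_rot': array([-3.14043802e+00, -4.59827756e-05,  4.01799615e-01]), 'wrist_force': array([0.46436491, 0.3444759 , 0.51948882]), 'moment': array([-0.00215242, -0.00288165, -0.024109  ]), 'finger_gap': 93.8433379378813}
scene [[419.03841576   0.         317.89706287]
 [  0.         419.03841576 192.00126369]
 [  0.           0.           1.        ]] [ 0.99860506 -2.19196113  1.2574555 ] [558.9741038  194.49647429 765.47545814] 1
top [[447.27719938   0.         320.39839339]
 [  0.         447.27719938 195.07788038]
 [  0.           0.           1.        ]] [ 2.14842201 -2.12604719  0.12608668] [252.88635013 578.26808915 987.73374807] 2
```

View pics/scene0.png

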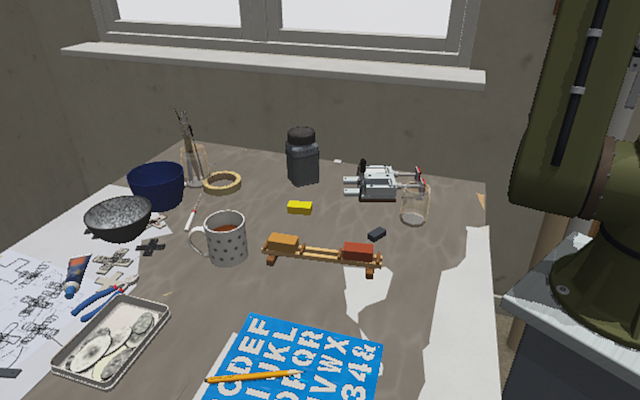

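View pics/top0.png

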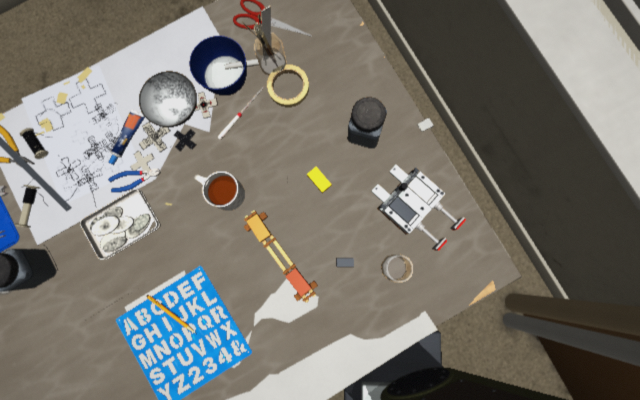

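```bash
cat > h.py <<'E'
import numpy as np, cv2, pickle
def Rt(p): return cv2.Rodrigues(np.array(p["rvec"],float))[0], np.array(p["tvec"],float).reshape(3)
def back(p,u,v,z):
    R,t=Rt(p); d=R.T@np.linalg.solve(p["K"],[u,v,1.0]); c=-R.T@t
    return c+d*(z-c[2])/d[2]
def proj(p,X):
    R,t=Rt(p); return cv2.projectPoints(np.atleast_2d(np.array(X,float)),np.array(p["rvec"],float),t,p["K"],None)[0][:,0]
def w(p,c):
    R,t=Rt(p); return R.T@(np.array(c).reshape(3)-t)
def tri(ps,uvs):
    A=[];b=[]
    P=[]
    for p,uv in zip(ps,uvs):
        R,t=Rt(p); M=p["K"]@np.c_[R,t]; A+= [uv[0]*M[2]-M[0],uv[1]*M[2]-M[1]]
    A=np.array(A); return np.linalg.lstsq(A[:,:3],-A[:,3],rcond=None)[0]
E
python3 - <<'E'
from cell import *
from h import *
names="mould gate_knob pad_left pad_right grey_block_center white_block_center rack ochre_block_center terracotta_block_center powder_jar_center tea_mug_center water_jar_center".split()
for n in ("scene","top"):
    p=camera(n); pickle.dump(p,open(f"{n}0.pkl","wb"))
    for m in names:
        for r in recognise(p,m)[:3]:
            X=w(p,r["centre"]); print(n,m,round(r["conf"],2),X.round(0),proj(p,X)[0].round(0))
    im=p["image"][:,:,::-1]
    c=im[150:260,230:470] if n=="top" else im[140:290,250:450]
    cv2.imwrite(f"pics/{n}crop0.png",cv2.resize(c,None,fx=3.3,fy=3.3,interpolation=cv2.INTER_CUBIC))
E
```

```text
scene mould 0.7 [550.  76.  33.] [374. 186.]
scene gate_knob 0.51 [591.  82.  59.] [361. 172.]
scene pad_right 0.56 [522. -43.  37.] [412. 174.]
scene pad_right 0.35 [378. 314.  54.] [356. 249.]
scene grey_block_center 0.65 [424. 207.  19.] [375. 232.]
scene grey_block_center 0.65 [610. 267.  22.] [301. 206.]
scene grey_block_center 0.5 [547.  72.  41.] [376. 183.]
scene white_block_center 0.65 [588.  29.  46.] [375. 171.]
scene white_block_center 0.5 [549.  77.  34.] [374. 186.]
scene rack 0.84 [432. 352.  24.] [323. 256.]
scene ochre_block_center 0.7 [492. 405.  54.] [283. 241.]
scene terracotta_block_center 0.77 [379. 311.  55.] [357. 248.]
scene terracotta_block_center 0.28 [715. 175.  84.] [302. 158.]
scene powder_jar_center 0.89 [715. 173.  88.] [303. 156.]
scene powder_jar_center 0.39 [592.  29.  49.] [374. 169.]
scene tea_mug_center 0.91 [565. 492.  58.] [226. 240.]
scene water_jar_center 0.83 [405. 109.  63.] [412. 203.]
top mould 0.58 [558.  47.  46.] [413. 204.]
top gate_knob 0.56 [589.  75.  49.] [401. 190.]
top pad_left 0.58 [479.   1.  38.] [433. 239.]
top pad_right 0.79 [526. -45.  39.] [453. 218.]
top grey_block_center 0.81 [542.  74.  47.] [401. 210.]
top grey_block_center 0.76 [619. 263.  17.] [319. 179.]
top grey_block_center 0.57 [422. 200.  13.] [345. 262.]
top white_block_center 0.7 [589.  31.  45.] [420. 190.]
top white_block_center 0.25 [561.  48.  46.] [413. 202.]
top rack 0.8 [432. 350.  30.] [280. 257.]
top ochre_block_center 0.85 [496. 401.  53.] [257. 229.]
top terracotta_block_center 0.8 [376. 308.  50.] [297. 283.]
top terracotta_block_center 0.65 [591.  75.  51.] [401. 189.]
top powder_jar_center 0.95 [719. 157. 143.] [368. 122.]
top tea_mug_center 0.62 [580. 484.  51.] [222. 192.]
top tea_mug_center 0.43 [528. -42.  39.] [452. 217.]
top water_jar_center 0.77 [410.  81.  18.] [397. 268.]
```

View pics/scenecrop0.png

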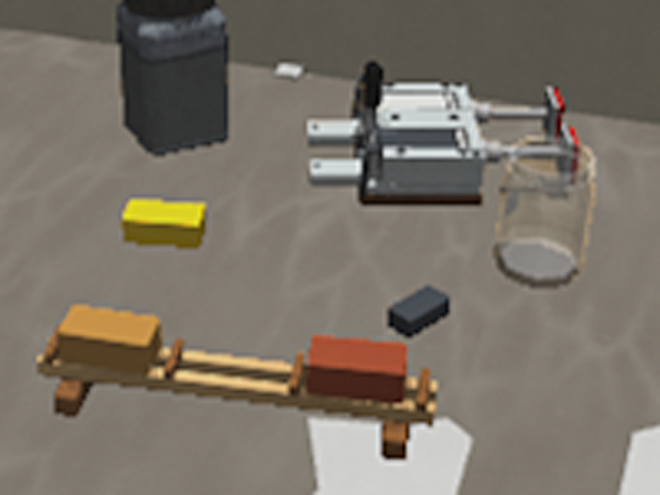

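View pics/topcrop0.png

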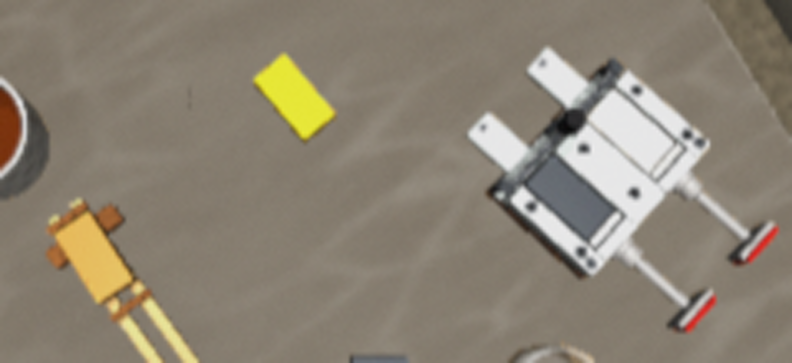

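```bash
python3 - <<'E'
from h import *
for n,(x0,y0,x1,y1) in {"top":(365,155,475,260),"scene":(335,150,435,210)}.items():
    p=pickle.load(open(f"{n}0.pkl","rb")); im=p["image"][y0:y1,x0:x1,::-1]
    s=7
    c=cv2.resize(im,None,fx=s,fy=s,interpolation=cv2.INTER_CUBIC)
    for u in range(x0,x1,10): cv2.line(c,((u-x0)*s,0),((u-x0)*s,6),(0,0,255),1); cv2.putText(c,str(u),((u-x0)*s,18),0,.35,(0,0,255))
    for v in range(y0,y1,10): cv2.line(c,(0,(v-y0)*s),(6,(v-y0)*s),(0,0,255),1); cv2.putText(c,str(v),(8,(v-y0)*s+4),0,.35,(0,0,255))
    c=c[:600,:800]; cv2.imwrite(f"pics/{n}z.png",c)
E
```

```text
(no output)
```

View pics/topz.png

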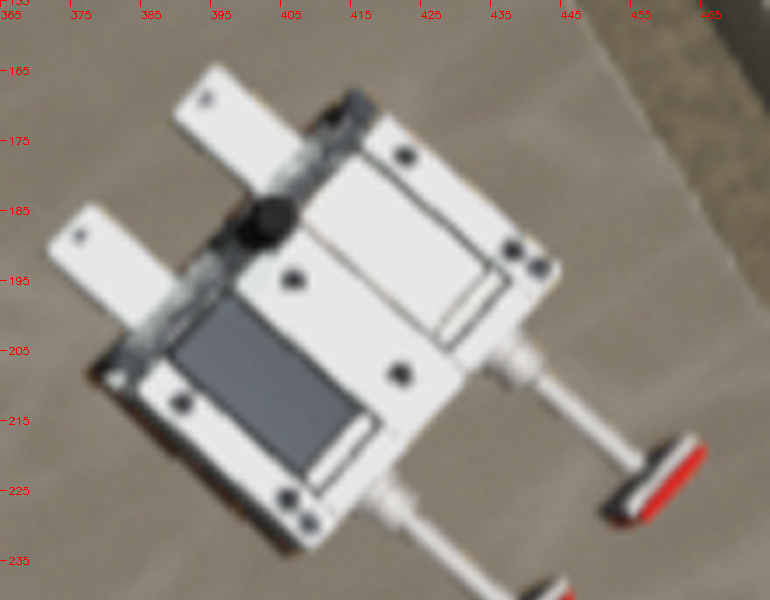

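View pics/scenez.png

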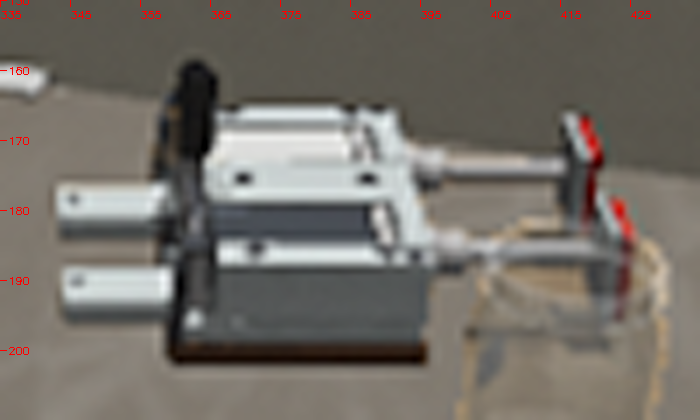

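```bash
cat > fit.py <<'E'
from h import *
from scipy.optimize import least_squares
pt=pickle.load(open("top0.pkl","rb")); ps=pickle.load(open("scene0.pkl","rb"))
T=lambda X,Y:(365+X/7-.43,155+Y/7-.43); S=lambda X,Y:(335+X/7-.43,150+Y/7-.43)
top=[((84,44,20),T(48,248)),((84,20,20),T(92,203)),((84,-20,20),T(175,114)),((84,-44,20),T(216,65)),
((-46.5,64,46),T(315,548)),((-46.5,-64,46),T(560,262)),((-120,-48,49),T(705,445)),((30,64,46),T(140,385)),((30,-64,46),T(385,113))]
sc=[((84,44,20),S(63,297)),((84,20,20),S(62,270)),((84,-20,20),S(57,215)),((84,-44,20),S(57,187)),((-46.5,64,46),S(428,265))]
kn=[(pt,T(274,217)),(ps,S(197,66))]
def W(q,X):
    c,s=np.cos(q[2]),np.sin(q[2]); X=np.atleast_2d(X); return np.c_[q[0]+c*X[:,0]-s*X[:,1],q[1]+s*X[:,0]+c*X[:,1],X[:,2]+q[4]]
def res(q,per=False):
    o=[]
    for p,L in ((pt,top),(ps,sc)):
        o.append(proj(p,W(q,[a for a,_ in L]))-np.array([b for _,b in L]))
    for p,b in kn: o.append(proj(p,W(q,[(35,q[3],90)]))-np.array(b))
    o=np.vstack(o); return o if per else o.ravel()
r=least_squares(res,[560,50,.8,0,0],loss="soft_l1")
if __name__=="__main__":
    print(r.x.round(3)); print(res(r.x,True).round(1).tolist())
    print("pads",W(r.x,[(-120,32,33),(-120,-32,33),(35,r.x[3],73),(48,32,32)]).round(1))
    print("knobtri",tri([pt,ps],[k[1] for k in kn]))
E
python3 fit.py
```

```text
[568.434  49.206   0.841  -0.824   0.602]
[[-0.8, 0.1], [-0.3, -0.9], [-0.9, -0.5], [-0.1, -0.8], [-0.5, 0.4], [1.3, -0.1], [1.3, 0.4], [-1.0, 1.0], [0.8, -0.9], [0.1, 0.4], [-0.1, -0.4], [0.1, 0.1], [-0.2, -0.1], [1.6, 0.1], [0.1, -0.3], [0.3, 0.9]]
pads [[464.6 -18.9  33.6]
 [512.2 -61.6  33.6]
 [592.4  74.7  73.6]
 [576.6 106.3  32.6]]
knobtri [591.60290664  75.77074497  93.66648663]
```

```bash
python3 - <<'E'
from h import *
for n,(x0,y0,x1,y1) in {"top":(235,205,325,305),"scene":(255,225,395,285)}.items():
    p=pickle.load(open(f"{n}0.pkl","rb")); im=p["image"][y0:y1,x0:x1,::-1]
    s=6 if n=="top" else 5.7
    c=cv2.resize(im,None,fx=s,fy=s,interpolation=cv2.INTER_CUBIC)
    for u in range(x0,x1,10): cv2.putText(c,str(u),(int((u-x0)*s),10),0,.35,(255,0,0)); cv2.line(c,(int((u-x0)*s),12),(int((u-x0)*s),18),(255,0,0),1)
    for v in range(y0,y1,10): cv2.putText(c,str(v),(8,int((v-y0)*s)+4),0,.35,(255,0,0))
    c=c[:600,:800]; cv2.imwrite(f"pics/{n}r.png",c); print(c.shape)
E
```

```text
(600, 540, 3)
(342, 798, 3)
```

View pics/topr.png

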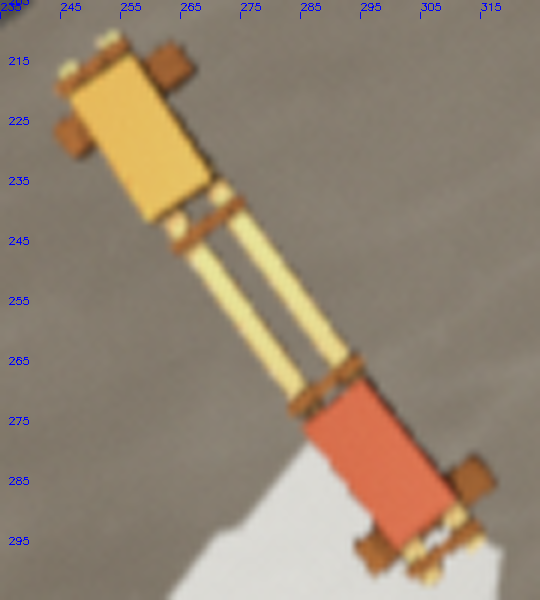

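View pics/scener.png

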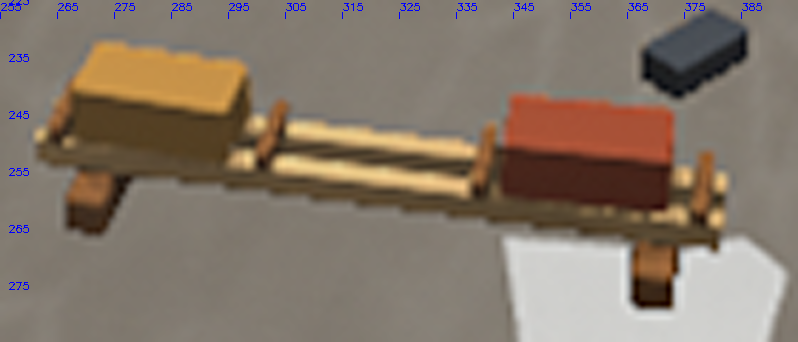

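```bash
cat > fitr.py <<'E'
from h import *
from scipy.optimize import least_squares
pt=pickle.load(open("top0.pkl","rb")); ps=pickle.load(open("scene0.pkl","rb"))
T=lambda X,Y:(235+X/6-.4,205+Y/6-.4); S=lambda X,Y:(255+X/5.7-.4,225+Y/5.7-.4)
L=[(pt,(114,0,38),T(92,67)),(pt,(38,0,38),T(208,227)),(pt,(-38,0,38),T(326,387)),(pt,(-114,0,38),T(446,552)),
(ps,(38,0,38),S(271,118)),(ps,(-38,0,38),S(484,144)),(ps,(-114,0,38),S(702,170))]
def W(q,X):
    c,s=np.cos(q[2]),np.sin(q[2]); X=np.atleast_2d(X); return np.c_[q[0]+c*X[:,0]-s*X[:,1],q[1]+s*X[:,0]+c*X[:,1],X[:,2]+q[3]]
def res(q): return np.array([proj(p,W(q,X))[0]-np.array(b) for p,X,b in L]).ravel()
r=least_squares(res,[436,354,.66,0])
if __name__=="__main__":
    print(r.x.round(3)); print(res(r.x).reshape(-1,2).round(1).tolist())
E
python3 fitr.py
```

```text
[437.093 352.143   0.657   4.222]
[[-0.4, -0.5], [-0.4, -0.7], [-0.4, -0.4], [-0.3, -0.4], [0.5, 0.1], [0.6, 0.1], [1.0, 0.2]]
```

```bash
cat > plan.py <<'E'
import sys
from cell import *
from h import *
def plan(x,y,z,yaw=None):
    s=read_state(); e=s["eef_pos"]; r=s["eef_rot"]
    yw=r[2] if yaw is None else yaw
    d=np.array([x,y,z])-e
    out=[d[0]*np.cos(yw)+d[1]*np.sin(yw), d[0]*np.sin(yw)-d[1]*np.cos(yw), -d[2]]
    print("t",round(s["clock"],2),"pos",e.round(1),"rot",np.array(r).round(3),"F",s["wrist_force"].round(1),"gap",round(s["finger_gap"],1),"j",s["joints"].round(2))
    print("turn z deg (first)",round(-np.degrees(yw-r[2]),2)," then cm",(np.array(out)/10).round(2))
def mould(X):
    import fit; return fit.W(fit.r.x,[X])[0]
E
python3 - <<'E'
from plan import *
plan(592,75.3,140,.841)
E
```

```text
t 1.4 pos [ 215.1 -506.2  227.4] rot [-3.142 -0.     0.402] F [ 0.1  0.4 -0.5] gap 94.4 j [-1.24  0.3   1.52  0.    1.32 -0.07]
turn z deg (first) -25.16  then cm [ 68.47 -10.68   8.74]
```

Request:
jog_arm([
  [0, 0, 0, 0, 0, -8.39, 5],
  [0, 0, 0, 0, 0, -8.39, 5],
  [0, 0, 0, 0, 0, -8.38, 5],
  [4.89, -0.76, 0, 0, 0, 0, 5],
  [4.89, -0.76, 0, 0, 0, 0, 5],
  [4.89, -0.76, 0, 0, 0, 0, 5],
  [4.89, -0.76, 0, 0, 0, 0, 5],
  [4.89, -0.76, 0, 0, 0, 0, 5],
  [4.89, -0.76, 0, 0, 0, 0, 5],
  [4.89, -0.76, 0, 0, 0, 0, 5],
  [4.89, -0.76, 0, 0, 0, 0, 5],
  [4.89, -0.76, 0, 0, 0, 0, 5],
  [4.89, -0.76, 0, 0, 0, 0, 5],
  [4.89, -0.76, 0, 0, 0, 0, 5],
  [4.89, -0.76, 0, 0, 0, 0, 5],
  [4.89, -0.76, 0, 0, 0, 0, 5],
  [4.89, -0.76, 0, 0, 0, 0, 5],
  [0, 0, 4.37, 0, 0, 0, 5],
  [0, 0, 4.37, 0, 0, 0, 5],
  [0, 0, 0, 0, 0, 0, 5],
])

```text
clock: 3.9
eef_pos: [590.9, 74.9, 137.4]
eef_rot: [-3.138, 0.004, 0.841]
wrist_force: [-1.0, -0.2, 0.4]
finger_gap: 49.9
```

```bash
python3 - <<'E'
from plan import *
plan(592,75.3,77,.841)
for n,b in (("scene",(300,100,440,205)),("top",(340,140,480,245))):
    p=camera(n); x0,y0,x1,y1=b
    cv2.imwrite(f"pics/{n}1.png",cv2.resize(p["image"][y0:y1,x0:x1,::-1],None,fx=5,fy=5,interpolation=cv2.INTER_CUBIC))
    s=read_state()["eef_pos"]; print(n,proj(p,[s-[0,0,22]]))
E
```

```text
t 3.9 pos [590.9  74.9 137.4] rot [-3.138  0.004  0.841] F [-1.  -0.2  0.4] gap 49.9 j [ 0.06  0.49  1.48 -0.    1.18  0.79]
turn z deg (first) 0.0  then cm [0.1  0.06 6.04]
scene [[363.52163448 150.07041868]]
top [[405.88595267 182.83681918]]
```

View pics/scene1.png

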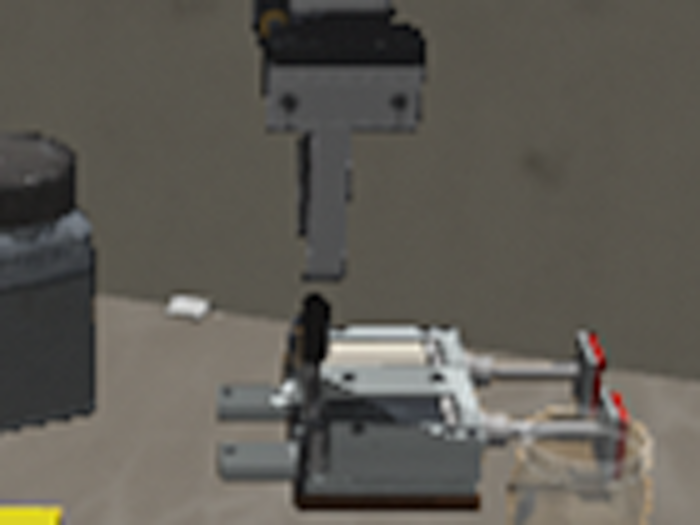

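View pics/top1.png

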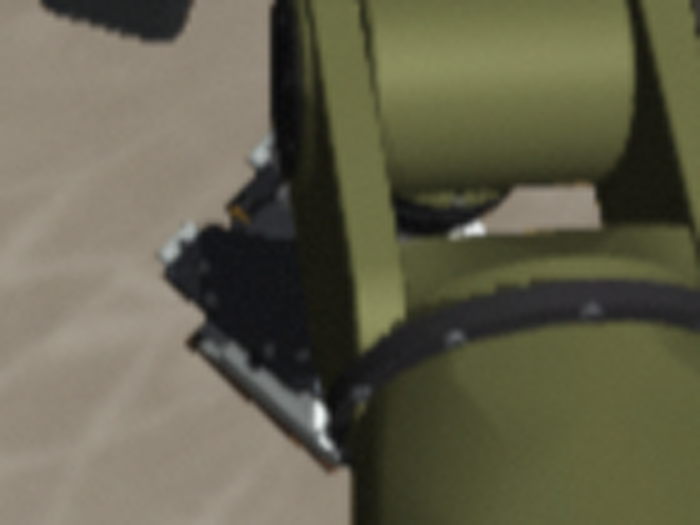

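Request:
jog_arm([
  [0.1, 0.06, 3, 0, 0, 0, 5],
  [0, 0, 3, 0, 0, 0, 5],
  [0, 0, 0, 0, 0, 0, 5],
  [0, 0, 0, 0, 0, 0, 0],
  [0, 0, 0, 0, 0, 0, 0],
  [0, 0, 0, 0, 0, 0, 0],
  [0, 0, 0, 0, 0, 0, 0],
  [0, 0, 0, 0, 0, 0, 0],
], squeeze=15)

```text
clock: 5.0
eef_pos: [593.7, 75.3, 80.6]
eef_rot: [3.141, -0.001, 0.841]
wrist_force: [-1.1, -1.2, 6.6]
finger_gap: 15.6
```

```bash
python3 - <<'E'
from plan import *
plan(592,75.3,77,.841)
for n,b in (("scene",(300,100,440,205)),):
    p=camera(n); x0,y0,x1,y1=b
    cv2.imwrite(f"pics/{n}2.png",cv2.resize(p["image"][y0:y1,x0:x1,::-1],None,fx=5,fy=5,interpolation=cv2.INTER_CUBIC))
E
```

```text
t 5.0 pos [593.7  75.3  80.6] rot [ 3.141e+00 -1.000e-03  8.410e-01] F [-1.1 -1.2  6.6] gap 15.6 j [ 0.06  0.56  1.52 -0.    1.07  0.79]
turn z deg (first) -0.01  then cm [-0.11 -0.12  0.36]
```

View pics/scene2.png

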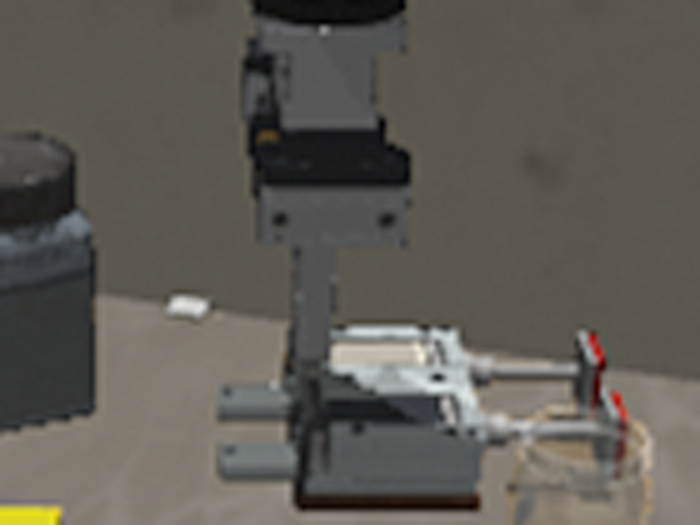

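Request:
jog_arm([
  [0, 0.7, 0, 0, 0, 0, 0],
  [0, 0.7, 0, 0, 0, 0, 0],
  [0, 0.8, 0, 0, 0, 0, 0],
  [0, 0.8, 0, 0, 0, 0, 0],
  [0, 0.8, 0, 0, 0, 0, 0],
  [0, 0.7, 0, 0, 0, 0, 0],
  [0, 0, 0, 0, 0, 0, 0],
  [0, 0, 0, 0, 0, 0, 0],
])

```text
clock: 6.05
eef_pos: [627.3, 44.9, 80.6]
eef_rot: [3.141, -0.0, 0.841]
wrist_force: [-0.3, -3.0, 5.6]
finger_gap: 15.9
```

```bash
python3 - <<'E'
from plan import *
plan(592,75.3,77,.841)
E
```

```text
t 6.05 pos [627.3  44.9  80.6] rot [ 3.141 -0.     0.841] F [-0.3 -3.   5.6] gap 15.9 j [ 0.01  0.62  1.42 -0.    1.1   0.74]
turn z deg (first) -0.01  then cm [-0.09 -4.65  0.36]
```

Request:
jog_arm([
  [0, 0.1, 0, 0, 0, 0, 0],
  [0, 0.1, 0, 0, 0, 0, 0],
  [0, 0, 0, 0, 0, 0, 0],
])

```text
clock: 6.42
eef_pos: [627.7, 44.6, 80.5]
eef_rot: [-3.139, 0.001, 0.841]
wrist_force: [-9.6, 3.8, 12.2]
finger_gap: 15.6
```

```bash
python3 - <<'E'
from plan import *
plan(592,75.3,77,.841)
for n,b in (("scene",(300,100,440,205)),):
    p=camera(n); x0,y0,x1,y1=b
    cv2.imwrite(f"pics/{n}3.png",cv2.resize(p["image"][y0:y1,x0:x1,::-1],None,fx=5,fy=5,interpolation=cv2.INTER_CUBIC))
E
```

```text
t 6.42 pos [627.7  44.6  80.5] rot [-3.139e+00  1.000e-03  8.410e-01] F [-9.6  3.8 12.2] gap 15.6 j [0.01 0.62 1.41 0.   1.11 0.74]
turn z deg (first) 0.01  then cm [-0.09 -4.7   0.35]
```

View pics/scene3.png

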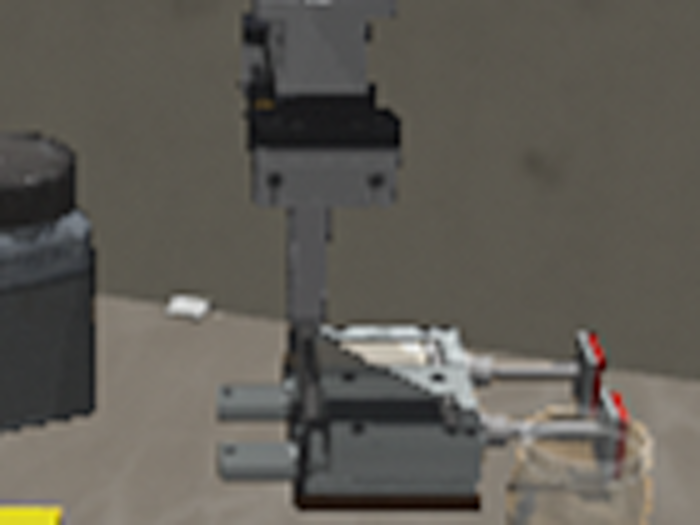

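Request:
jog_arm([
  [0, -0.1, 0, 0, 0, 0, 3.5],
  [0, 0, 0, 0, 0, 0, 3.5],
  [0, 0, -4, 0, 0, 0, 3.5],
  [0, 0, -4, 0, 0, 0, 3.5],
  [0, 0, 0, 0, 0, 0, 0],
])

```text
clock: 7.1
eef_pos: [628.9, 44.6, 163.2]
eef_rot: [3.138, -0.004, 0.841]
wrist_force: [1.5, -1.2, -1.0]
finger_gap: 28.2
```

```bash
python3 - <<'E'
from plan import *
import fit
q=fit.r.x; c,s=np.cos(q[2]),np.sin(q[2])
d=np.array([627.7,44.6])-q[:2]; print("knob grasp in fit mould frame",d[0]*c+d[1]*s,-d[0]*s+d[1]*c)
t=mould((-150,32,160)); print(t); plan(t[0],t[1],160,q[2])
for n,b in (("top",(340,130,490,260)),):
    p=camera(n); x0,y0,x1,y1=b
    cv2.imwrite(f"pics/{n}4.png",cv2.resize(p["image"][y0:y1,x0:x1,::-1],None,fx=4.5,fy=4.5,interpolation=cv2.INTER_CUBIC))
E
```

```text
knob grasp in fit mould frame 36.09446280237253 -47.23216977915313
[444.55040136 -41.22022099 160.60194287]
t 7.1 pos [628.9  44.6 163.2] rot [ 3.138 -0.004  0.841] F [ 1.5 -1.2 -1. ] gap 28.2 j [ 0.01  0.53  1.35 -0.    1.26  0.74]
turn z deg (first) 0.01  then cm [-18.69  -8.02   0.32]
```

View pics/top4.png

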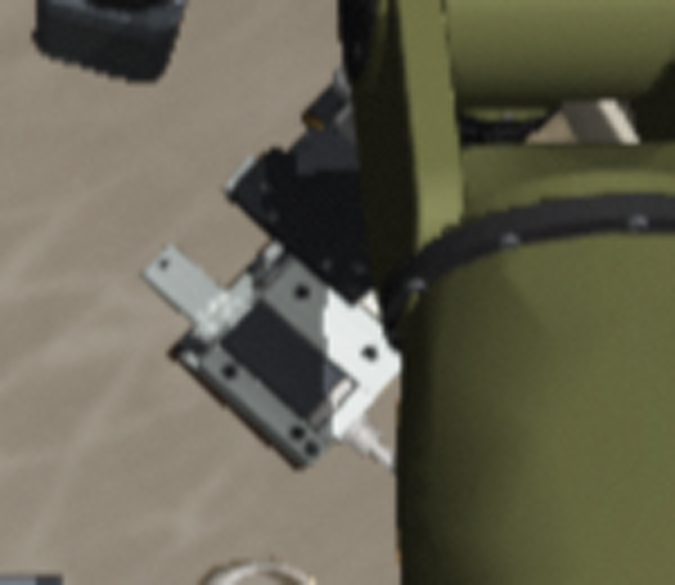

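Request:
jog_arm([
  [-4.67, -1.98, 0, 0, 0, 0, 0],
  [-4.67, -1.98, 0, 0, 0, 0, 0],
  [-4.67, -1.98, 0, 0, 0, 0, 0],
  [-4.67, -1.98, 0, 0, 0, 0, 0],
  [0, 0, 0, 0, 0, 0, 0],
  [0, 0, 3.9, 0, 0, 0, 0],
  [0, 0, 3.9, 0, 0, 0, 0],
  [0, 0, 3.9, 0, 0, 0, 0],
  [0, 0, 0, 0, 0, 0, 0],
  [0, 0, 0, 0, 0, 0, 0],
])

```text
clock: 8.4
eef_pos: [444.8, -41.7, 43.9]
eef_rot: [3.141, -0.0, 0.841]
wrist_force: [0.8, -1.2, 0.6]
finger_gap: 0.3
```

```bash
python3 - <<'E'
from plan import *
t=mould((-130,31,160)); plan(t[0],t[1],44,.841)
for n,b in (("scene",(330,100,470,205)),):
    p=camera(n); x0,y0,x1,y1=b
    cv2.imwrite(f"pics/{n}5.png",cv2.resize(p["image"][y0:y1,x0:x1,::-1],None,fx=5,fy=5,interpolation=cv2.INTER_CUBIC))
E
```

```text
t 8.4 pos [444.8 -41.7  43.9] rot [ 3.141 -0.     0.841] F [ 0.8 -1.2  0.6] gap 0.3 j [-0.18  0.33  1.97  0.    0.84  0.55]
turn z deg (first) 0.01  then cm [ 2.02  0.05 -0.01]
```

View pics/scene5.png

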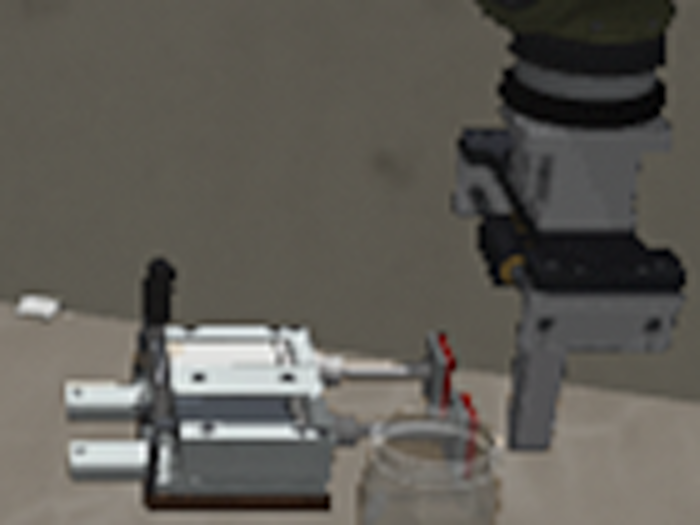

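Request:
jog_arm([
  [0.9, 0, 0, 0, 0, 0, 0],
  [0.8, 0, 0, 0, 0, 0, 0],
  [0.5, 0, 0, 0, 0, 0, 0],
  [0.5, 0, 0, 0, 0, 0, 0],
  [0.5, 0, 0, 0, 0, 0, 0],
  [0.5, 0, 0, 0, 0, 0, 0],
  [0.5, 0, 0, 0, 0, 0, 0],
  [0.5, 0, 0, 0, 0, 0, 0],
  [0.5, 0, 0, 0, 0, 0, 0],
  [0.5, 0, 0, 0, 0, 0, 0],
  [0.5, 0, 0, 0, 0, 0, 0],
  [0, 0, 0, 0, 0, 0, 0],
])

```text
clock: 9.95
eef_pos: [485.6, 4.3, 43.1]
eef_rot: [3.141, 0.001, 0.841]
wrist_force: [-2.9, -6.6, 5.3]
finger_gap: 0.2
```

```bash
python3 - <<'E'
from plan import *
t=mould((-80,31,160)); plan(t[0],t[1],44,.841)
for n,b in (("scene",(330,120,430,205)),("top",(355,160,455,255))):
    p=camera(n); x0,y0,x1,y1=b
    cv2.imwrite(f"pics/{n}6.png",cv2.resize(p["image"][y0:y1,x0:x1,::-1],None,fx=6,fy=6,interpolation=cv2.INTER_CUBIC))
E
```

```text
t 9.95 pos [485.6   4.3  43.1] rot [3.141e+00 1.000e-03 8.410e-01] F [-2.9 -6.6  5.3] gap 0.2 j [-0.07  0.41  1.86 -0.    0.87  0.66]
turn z deg (first) 0.0  then cm [ 0.87  0.08 -0.09]
```

View pics/scene6.png

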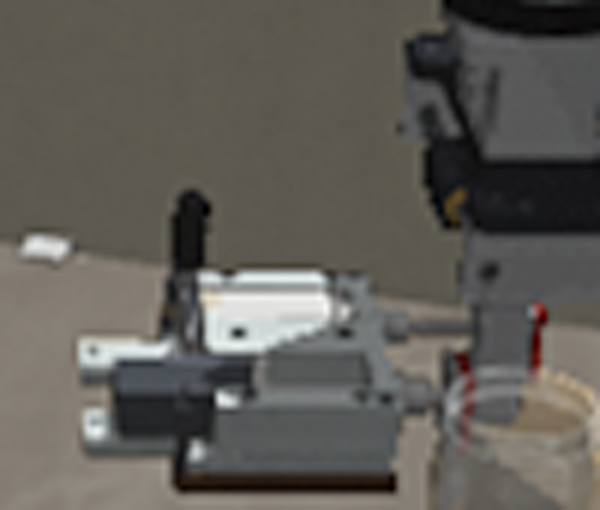

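View pics/top6.png

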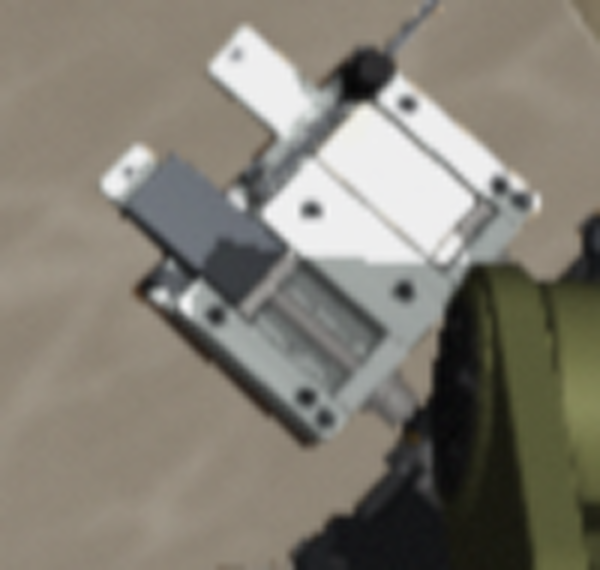

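Request:
jog_arm([
  [0.3, 0, 0, 0, 0, 0, 0],
  [0.3, 0, 0, 0, 0, 0, 0],
  [0, 0, 0, 0, 0, 0, 0],
])

```text
clock: 10.42
eef_pos: [489.5, 8.6, 43.1]
eef_rot: [3.141, 0.001, 0.841]
wrist_force: [-4.2, -7.1, 4.1]
finger_gap: 0.0
```

Request:
jog_arm([
  [0.2, 0, 0, 0, 0, 0, 0],
  [0, 0, 0, 0, 0, 0, 0],
])

```text
clock: 10.68
eef_pos: [490.2, 9.4, 43.1]
eef_rot: [-3.141, 0.003, 0.841]
wrist_force: [-7.7, -13.2, 8.0]
finger_gap: 0.7
```

Request:
jog_arm([
  [0.1, 0, 0, 0, 0, 0, 0],
  [0, 0, 0, 0, 0, 0, 0],
])

```text
clock: 10.92
eef_pos: [490.3, 9.5, 43.0]
eef_rot: [-3.141, 0.004, 0.841]
wrist_force: [-14.5, -20.1, 12.1]
finger_gap: 0.5
```

Request:
jog_arm([
  [-0.3, 0, 0, 0, 0, 0, 0],
  [-1, 0, 0, 0, 0, 0, 0],
  [-1.5, 0, 0, 0, 0, 0, 0],
  [-2, 0, 0, 0, 0, 0, 0],
  [-2, 0, 0, 0, 0, 0, 0],
  [-1, 0, 0, 0, 0, 0, 0],
  [0, 0, -4, 0, 0, 0, 0],
  [0, 0, -5, 0, 0, 0, 0],
  [0, 0, -4, 0, 0, 0, 5],
  [0, 0, 0, 0, 0, 0, 5],
])

```text
clock: 12.18
eef_pos: [440.5, -47.3, 175.6]
eef_rot: [3.137, -0.003, 0.841]
wrist_force: [-0.5, -0.9, -1.1]
finger_gap: 16.9
```

```bash
python3 - <<'E'
from plan import *
t=mould((59,31,160)); print(t);plan(t[0],t[1],160,.841)
for n,(x0,y0,x1,y1) in (("scene",(335,150,435,210)),("top",(365,155,475,255))):
    p=camera(n); pickle.dump(p,open(f"{n}7.pkl","wb"))
    s=7;c=cv2.resize(p["image"][y0:y1,x0:x1,::-1],None,fx=s,fy=s,interpolation=cv2.INTER_CUBIC)
    for u in range(x0,x1,10): cv2.putText(c,str(u),((u-x0)*s,10),0,.35,(0,0,255))
    for v in range(y0,y1,10): cv2.putText(c,str(v),(8,(v-y0)*s+4),0,.35,(0,0,255))
    cv2.imwrite(f"pics/{n}7.png",c[:600])
    for r in recognise(p,"grey_block_center")[:4]: print(n,round(r["conf"],2),w(p,r["centre"]).round(1))
print("expected",mould((48,31,44)))
E
```

```text
[584.68409845 113.84282083 160.60194287]
t 12.18 pos [440.5 -47.3 175.6] rot [ 3.137e+00 -3.000e-03  8.410e-01] F [-0.5 -0.9 -1.1] gap 16.9 j [-0.19  0.11  1.88  0.    1.15  0.54]
turn z deg (first) -0.01  then cm [21.63  0.    1.56]
scene 0.9 [610.6 267.8  21.4]
scene 0.8 [575.  116.   43.2]
scene 0.59 [421.3 207.4  17.1]
top 0.88 [614.8 262.8  20.6]
top 0.82 [574.7 109.7  47.7]
top 0.64 [421.9 200.7  13. ]
expected [577.34785752 105.64650647  44.60194287]
```

View pics/top7.png

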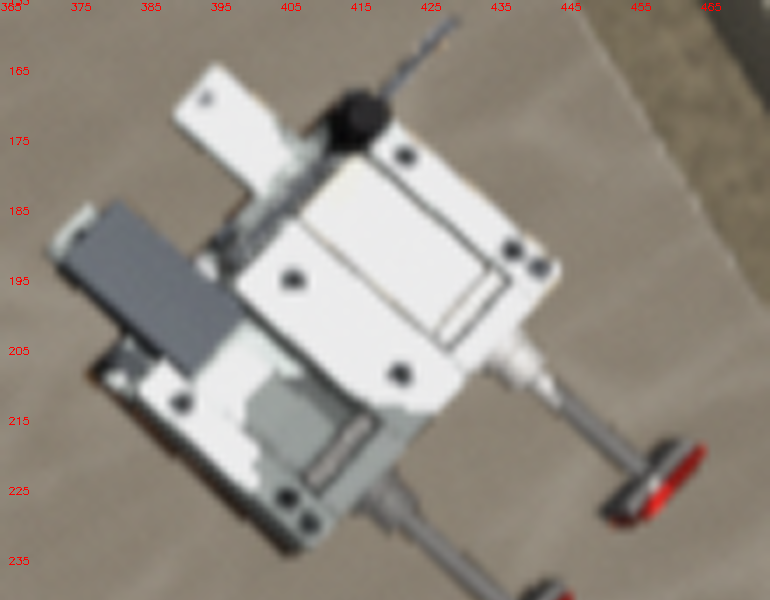

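View pics/scene7.png

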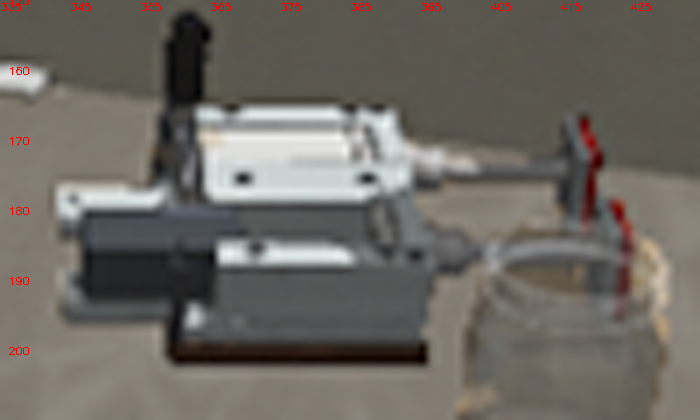

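```bash
python3 - <<'E'
from plan import *
import fit
p=pickle.load(open("top7.pkl","rb"))
cs=[back(p,365+a/7-.43,155+b/7-.43,44)[:2] for a,b in ((117,200),(60,258),(190,380),(248,325))]
C=np.mean(cs,0);print(C, np.linalg.norm(cs[0]-cs[1]),np.linalg.norm(cs[1]-cs[2]))
d=(cs[0]+cs[1]-cs[2]-cs[3])/2; print(np.arctan2(d[1],d[0]))
q=fit.r.x;c,s=np.cos(q[2]),np.sin(q[2]);e=C-q[:2];print("mould frame",e[0]*c+e[1]*s,-e[0]*s+e[1]*c)
E
```

```text
[574.59964663 106.98043107] 27.105993304492493 58.10928564029651
0.80692930797611
mould frame 47.161066192212644 33.93738114808117
```

Request:
jog_arm([
  [4.35, -0.02, 0, 0, 0, 0, 5],
  [4.35, -0.02, 0, 0, 0, 0, 5],
  [4.35, -0.02, 0, 0, 0, 0, 5],
  [4.35, -0.02, 0, 0, 0, 0, 5],
  [4.33, -0.02, 0, 0, 0, 0, 5],
  [0, 0, 3, 0, 0, 0, 5],
  [0, 0, 3, 0, 0, 0, 5],
  [0, 0, 0, 0, 0, 0, 5],
  [0, 0, 0, 0, 0, 0, 5],
])

```text
clock: 13.5
eef_pos: [583.8, 115.6, 113.7]
eef_rot: [3.141, -0.0, 0.841]
wrist_force: [-0.2, 0.5, 0.3]
finger_gap: 50.1
```

```bash
python3 - <<'E'
from plan import *
t=mould((60,32,160)); print(t);plan(t[0],t[1],37,.841)
for n,(x0,y0,x1,y1) in (("scene",(315,120,435,210)),("top",(345,145,465,245))):
    p=camera(n)
    s=6;c=cv2.resize(p["image"][y0:y1,x0:x1,::-1],None,fx=s,fy=s,interpolation=cv2.INTER_CUBIC)
    cv2.imwrite(f"pics/{n}8.png",c[:600])
E
```

```text
[584.60590996 115.25487131 160.60194287]
t 13.5 pos [583.8 115.6 113.7] rot [ 3.141 -0.     0.841] F [-0.2  0.5  0.3] gap 50.1 j [0.13 0.51 1.5  0.   1.13 0.86]
turn z deg (first) -0.01  then cm [0.03 0.08 7.67]
```

View pics/scene8.png

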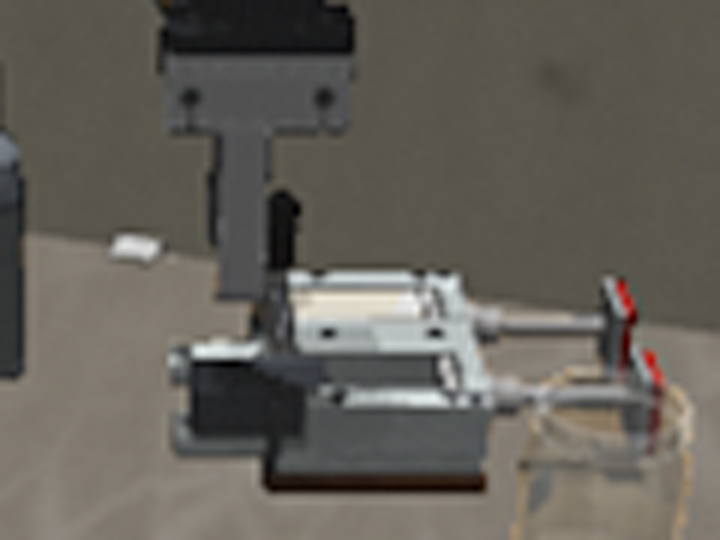

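View pics/top8.png

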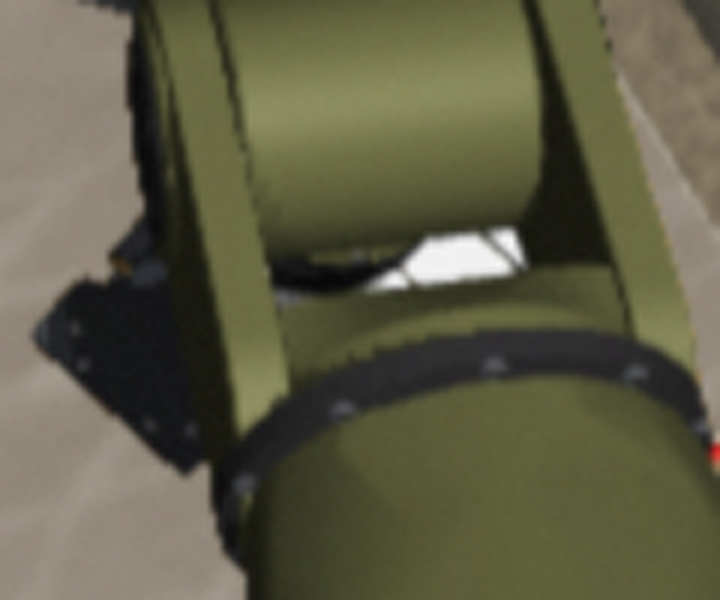

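Request:
jog_arm([
  [0.03, 0.08, 2.5, 0, 0, 0, 5],
  [0, 0, 2.5, 0, 0, 0, 5],
  [0, 0, 1.6, 0, 0, 0, 5],
  [0, 0, 1, 0, 0, 0, 5],
  [0, 0, 0, 0, 0, 0, 5],
])

```text
clock: 14.22
eef_pos: [584.4, 115.3, 37.0]
eef_rot: [-3.141, 0.0, 0.841]
wrist_force: [0.2, -0.6, 0.2]
finger_gap: 50.2
```

```bash
python3 - <<'E'
from plan import *
t=mould((60,32,160)); plan(t[0],t[1],37,.841)
for n,(x0,y0,x1,y1) in (("scene",(315,120,435,210)),):
    p=camera(n)
    s=6;c=cv2.resize(p["image"][y0:y1,x0:x1,::-1],None,fx=s,fy=s,interpolation=cv2.INTER_CUBIC)
    cv2.imwrite(f"pics/{n}9.png",c[:600])
E
```

```text
t 14.22 pos [584.4 115.3  37. ] rot [-3.141  0.     0.841] F [ 0.2 -0.6  0.2] gap 50.2 j [0.13 0.61 1.54 0.   0.98 0.86]
turn z deg (first) -0.01  then cm [ 0.01  0.02 -0.  ]
```

View pics/scene9.png

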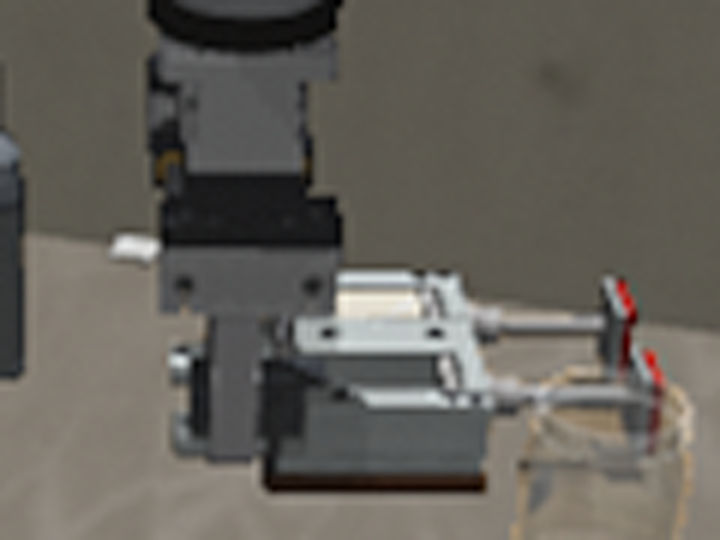

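Request:
jog_arm([
  [0, 0, 0, 0, 0, 0, 2],
  [0, 0, 0, 0, 0, 0, 2],
  [0, 0, 0, 0, 0, 0, 2],
  [0, 0, 0, 0, 0, 0, 2],
  [0, 0, 0, 0, 0, 0, 2],
  [0, 0, 0, 0, 0, 0, 2],
], squeeze=20)

```text
clock: 15.02
eef_pos: [584.6, 115.3, 37.5]
eef_rot: [3.141, -0.0, 0.841]
wrist_force: [-2.2, -0.5, 5.1]
finger_gap: 30.0
```

Request:
jog_arm([
  [0.7, 0, 0, 0, 0, 0, 2],
  [0.8, 0, 0, 0, 0, 0, 2],
  [0, 0, -1, 0, 0, 0, 2],
  [0, 0, -3, 0, 0, 0, 2],
  [0, 0, -5, 0, 0, 0, 2],
  [0, 0, -3, 0, 0, 0, 2],
  [0, 0, 0, 0, 0, 0, 2],
])

```text
clock: 15.9
eef_pos: [595.0, 126.5, 159.5]
eef_rot: [3.139, -0.003, 0.841]
wrist_force: [-0.1, -0.1, -1.5]
finger_gap: 29.6
```

```bash
python3 - <<'E'
from plan import *
import fitr; print(fitr.r.x)
plan(437,352,150,.657)
for n,(x0,y0,x1,y1) in (("scene",(255,110,435,245)),("top",(345,145,465,245))):
    p=camera(n)
    s=4.2;c=cv2.resize(p["image"][y0:y1,x0:x1,::-1],None,fx=s,fy=s,interpolation=cv2.INTER_CUBIC)
    cv2.imwrite(f"pics/{n}10.png",c[:600])
E
```

```text
[437.09295672 352.14269158   0.65699629   4.22188471]
t 15.9 pos [595.  126.5 159.5] rot [ 3.139e+00 -3.000e-03  8.410e-01] F [-0.1 -0.1 -1.5] gap 29.6 j [0.15 0.49 1.43 0.   1.23 0.88]
turn z deg (first) 10.53  then cm [  1.26 -27.51   0.95]
```

View pics/scene10.png

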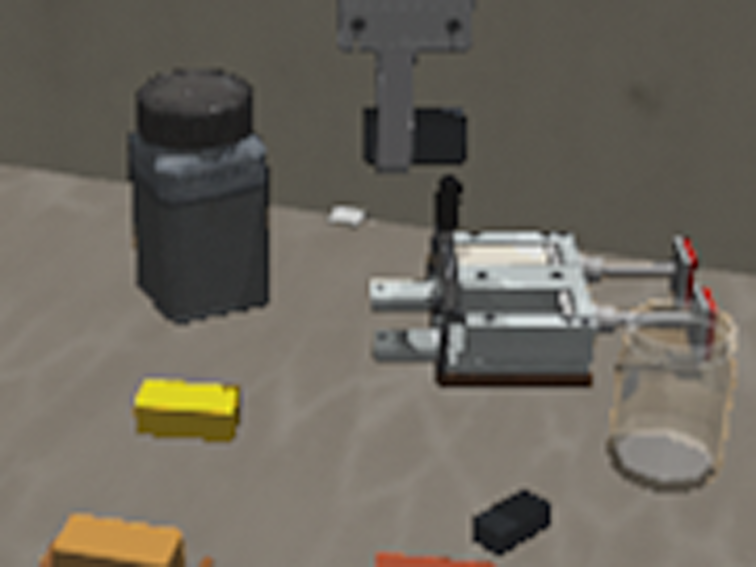

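View pics/top10.png

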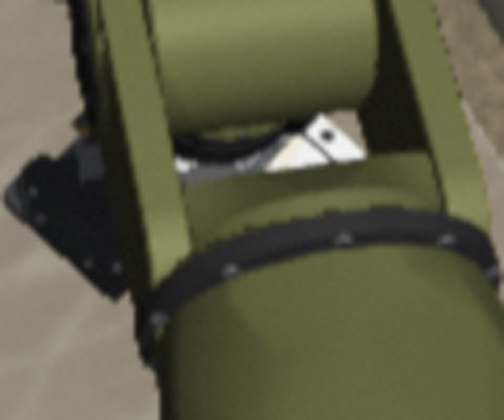

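Request:
jog_arm([
  [0, 0, 0, 0, 0, 5.27, 2],
  [0, 0, 0, 0, 0, 5.26, 2],
  [0.4, -4.58, 0, 0, 0, 0, 2],
  [0.4, -4.58, 0, 0, 0, 0, 2],
  [0.41, -4.58, 0, 0, 0, 0, 2],
  [0.41, -4.58, 0, 0, 0, 0, 2],
  [0.41, -4.58, 0, 0, 0, 0, 2],
  [0.41, -4.6, 0, 0, 0, 0, 2],
  [0, 0, 3, 0, 0, 0, 2],
  [0, 0, 2.5, 0, 0, 0, 2],
  [0, 0, 0, 0, 0, 0, 2],
  [0, 0, 0, 0, 0, 0, 2],
])

```text
clock: 17.5
eef_pos: [445.8, 359.1, 102.3]
eef_rot: [-3.142, 0.0, 0.657]
wrist_force: [0.8, -0.3, -0.6]
finger_gap: 30.1
```

```bash
python3 - <<'E'
from plan import *
plan(446.3,359.2,48,.657)
for n,(x0,y0,x1,y1) in (("scene",(255,180,395,285)),("top",(225,195,345,305))):
    p=camera(n); pickle.dump(p,open(f"{n}11.pkl","wb"))
    s=5.4;c=cv2.resize(p["image"][y0:y1,x0:x1,::-1],None,fx=s,fy=s,interpolation=cv2.INTER_CUBIC)
    cv2.imwrite(f"pics/{n}11.png",c[:600])
E
```

```text
t 17.5 pos [445.8 359.1 102.3] rot [-3.142  0.     0.657] F [ 0.8 -0.3 -0.6] gap 30.1 j [0.61 0.48 1.58 0.   1.08 1.53]
turn z deg (first) -0.0  then cm [0.04 0.02 5.43]
```

View pics/scene11.png

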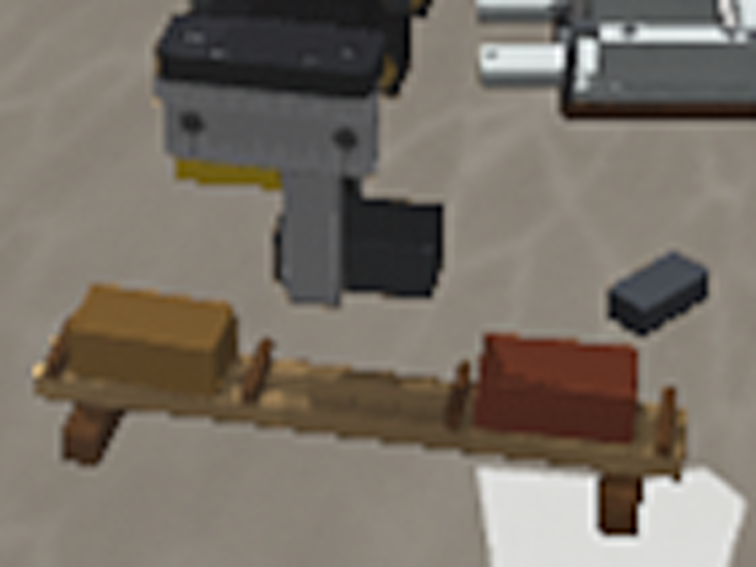

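View pics/top11.png

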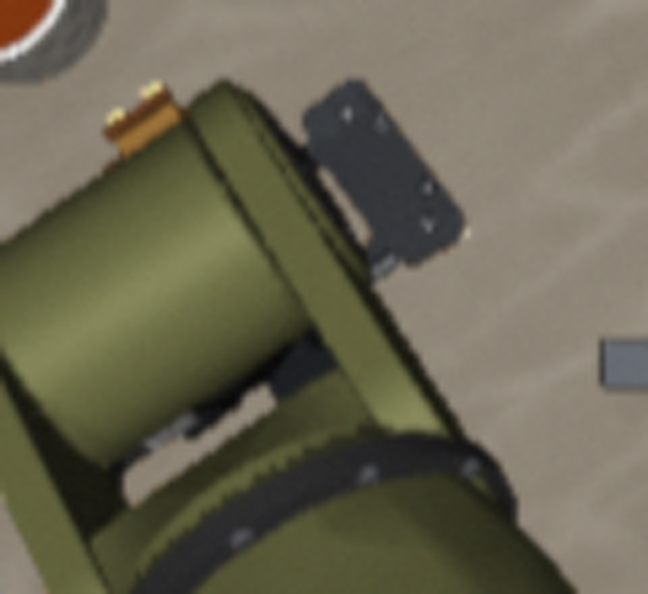

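```bash
python3 - <<'E'
from plan import *
import fitr
from scipy.optimize import least_squares
p=pickle.load(open("scene11.pkl","rb")); q=fitr.r.x
c,s=np.cos(q[2]),np.sin(q[2])
for nm,a,b,z in (("near bottom right",432,297,85.3),("top far right",443,205,109.3),("near top right",435,237,109.3)):
    X=back(p,255+a/5.4-.4,180+b/5.4-.4,z); d=X[:2]-q[:2]; print(nm,X.round(1),(d[0]*c+d[1]*s).round(1),(-d[0]*s+d[1]*c).round(1))
# ribs from scene only, at z=38
for nm,X in (("+38",(271,118)),("-38",(484,144)),("-114",(702,170))):
    Y=back(p,255+X[0]/5.7-.4,225+X[1]/5.7-.4,38); d=Y[:2]-q[:2]; print(nm,(d[0]*c+d[1]*s).round(1),(-d[0]*s+d[1]*c).round(1))
E
```

```text
near bottom right [408.5 343.   85.3] -28.2 10.2
top far right [422.6 325.1 109.3] -28.0 -12.6
near top right [409.7 340.9 109.3] -28.5 7.8
+38 40.4 -5.5
-38 -36.1 -5.3
-114 -111.8 -5.5
```

Request:
jog_arm([
  [0.1, 0, 1.5, 0, 0, 0, 2],
  [0, 0, 1.5, 0, 0, 0, 2],
  [0, 0, 1, 0, 0, 0, 2],
  [0, 0, 0.6, 0, 0, 0, 2],
  [0, 0, 0.2, 0, 0, 0, 2],
  [0, 0, 0.1, 0, 0, 0, 2],
  [0, 0, 0, 0, 0, 0, 2],
])

```text
clock: 18.48
eef_pos: [446.6, 359.8, 53.3]
eef_rot: [-3.142, -0.0, 0.657]
wrist_force: [0.1, -0.4, -1.6]
finger_gap: 29.9
```

```bash
python3 - <<'E'
from plan import *
plan(446.3,359.2,48,.657)
for n,(x0,y0,x1,y1) in (("scene",(255,200,395,285)),):
    p=camera(n)
    s=5.4;c=cv2.resize(p["image"][y0:y1,x0:x1,::-1],None,fx=s,fy=s,interpolation=cv2.INTER_CUBIC)
    cv2.imwrite(f"pics/{n}12.png",c[:600])
E
```

```text
t 18.48 pos [446.6 359.8  53.3] rot [-3.142 -0.     0.657] F [ 0.1 -0.4 -1.6] gap 29.9 j [0.61 0.55 1.61 0.   0.99 1.53]
turn z deg (first) 0.01  then cm [-0.06  0.03  0.53]
```

View pics/scene12.png

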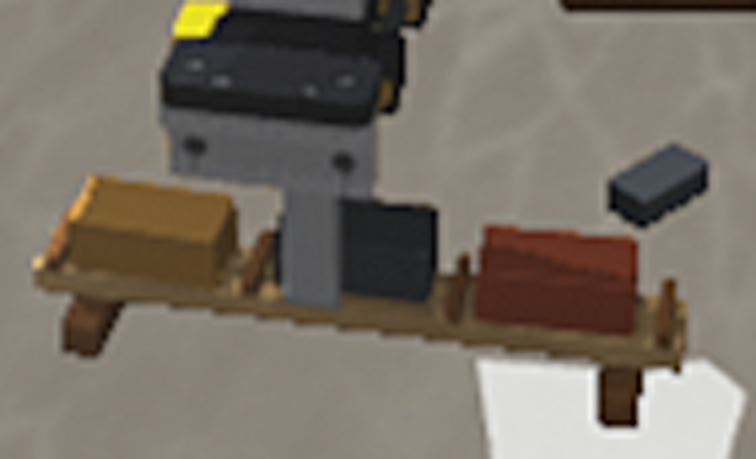

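Request:
jog_arm([
  [-0.05, 0, 0.2, 0, 0, 0, 2],
  [0, 0, 0.1, 0, 0, 0, 2],
  [0, 0, 0.1, 0, 0, 0, 2],
  [0, 0, 0, 0, 0, 0, 2],
])

```text
clock: 19.02
eef_pos: [446.8, 359.2, 49.5]
eef_rot: [3.141, -0.001, 0.657]
wrist_force: [5.2, -3.9, 0.7]
finger_gap: 30.0
```

Request:
jog_arm([
  [0, 0, 0.1, 0, 0, 0, 2],
  [0, 0, 0, 0, 0, 0, 2],
])

```text
clock: 19.27
eef_pos: [446.8, 359.1, 48.4]
eef_rot: [3.141, -0.001, 0.657]
wrist_force: [3.9, -3.4, 0.9]
finger_gap: 30.1
```

Request:
jog_arm([
  [0, 0, 0.1, 0, 0, 0, 2],
  [0, 0, 0, 0, 0, 0, 2],
])

```text
clock: 19.52
eef_pos: [446.8, 359.1, 47.5]
eef_rot: [3.141, -0.001, 0.657]
wrist_force: [3.7, -4.9, 2.4]
finger_gap: 29.6
```

Request:
jog_arm([
  [0, 0.05, 0.06, 0, 0, 0, 2],
  [0, 0, 0, 0, 0, 0, 2],
])

```text
clock: 19.77
eef_pos: [446.8, 359.1, 47.5]
eef_rot: [3.141, -0.001, 0.657]
wrist_force: [-1.3, -4.1, 10.0]
finger_gap: 29.7
```

Request:
jog_arm([
  [0, 0, -0.05, 0, 0, 0, 3.2],
  [0, 0, 0, 0, 0, 0, 3.6],
  [0, 0, 0, 0, 0, 0, 4.4],
  [0, 0, 0, 0, 0, 0, 5],
  [0, 0, 0, 0, 0, 0, 5],
  [0, 0, -2, 0, 0, 0, 5],
  [0, 0, -4, 0, 0, 0, 5],
  [0, 0, -5, 0, 0, 0, 5],
  [0, 0, 0, 0, 0, 0, 5],
])

```text
clock: 20.9
eef_pos: [447.6, 359.9, 160.8]
eef_rot: [3.141, -0.007, 0.657]
wrist_force: [0.0, 1.3, -1.4]
finger_gap: 50.0
```

```bash
python3 - <<'E'
from plan import *
t=np.array([593.4,75.3]); 
plan(627.7,44.6,170,.841)
for n,(x0,y0,x1,y1) in (("scene",(255,200,395,285)),):
    p=camera(n)
    s=5.4;c=cv2.resize(p["image"][y0:y1,x0:x1,::-1],None,fx=s,fy=s,interpolation=cv2.INTER_CUBIC)
    cv2.imwrite(f"pics/{n}13.png",c[:600])
E
```

```text
t 20.9 pos [447.6 359.9 160.8] rot [ 3.141 -0.007  0.657] F [ 0.   1.3 -1.4] gap 50.0 j [0.61 0.41 1.53 0.   1.19 1.53]
turn z deg (first) -10.54  then cm [-11.5   34.44  -0.92]
```

View pics/scene13.png

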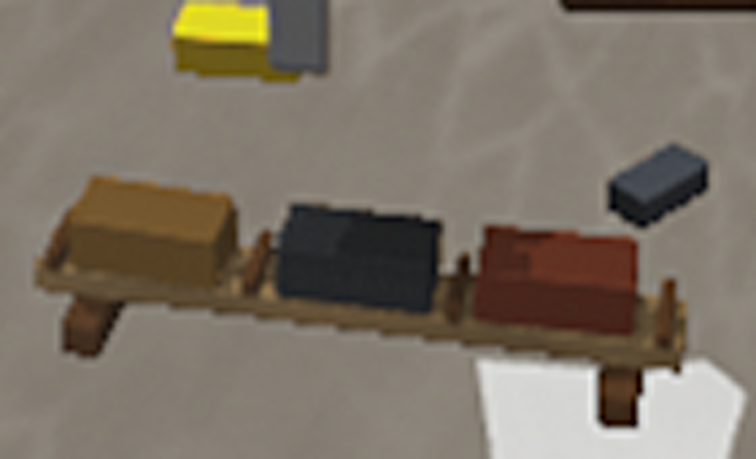

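Request:
jog_arm([
  [0, 0, 0, 0, 0, -5.27, 5],
  [0, 0, 0, 0, 0, -5.27, 5],
  [-1.64, 4.92, 0, 0, 0, 0, 5],
  [-1.64, 4.92, 0, 0, 0, 0, 5],
  [-1.64, 4.92, 0, 0, 0, 0, 5],
  [-1.64, 4.92, 0, 0, 0, 0, 5],
  [-1.64, 4.92, 0, 0, 0, 0, 5],
  [-1.65, 4.92, 0, 0, 0, 0, 5],
  [-1.65, 4.92, 0, 0, 0, 0, 5],
  [0, 0, 0, 0, 0, 0, 5],
  [0, 0, 2, 0, 0, 0, 5],
  [0, 0, 0, 0, 0, 0, 5],
])

```text
clock: 22.45
eef_pos: [625.1, 44.4, 134.6]
eef_rot: [-3.138, 0.003, 0.842]
wrist_force: [-0.6, 0.7, -1.3]
finger_gap: 50.4
```

```bash
python3 - <<'E'
from plan import *
plan(627.7,44.6,80,.841)
E
```

```text
t 22.45 pos [625.1  44.4 134.6] rot [-3.138e+00  3.000e-03  8.420e-01] F [-0.6  0.7 -1.3] gap 50.4 j [0.01 0.56 1.38 0.   1.21 0.74]
turn z deg (first) 0.04  then cm [0.19 0.17 5.46]
```

Lower, grip the knob, slide back 46 mm along mould +y (tool −y).

Request:
jog_arm([
  [0.19, 0.1, 2.7, 0, 0, 0, 5],
  [0, 0, 2.7, 0, 0, 0, 5],
  [0, 0, 0, 0, 0, 0, 5],
  [0, 0, 0, 0, 0, 0, 0],
  [0, 0, 0, 0, 0, 0, 0],
  [0, 0, 0, 0, 0, 0, 0],
  [0, 0, 0, 0, 0, 0, 0],
  [0, 0, 0, 0, 0, 0, 0],
], squeeze=15)

```text
clock: 23.45
eef_pos: [628.0, 45.1, 83.4]
eef_rot: [-3.14, 0.0, 0.841]
wrist_force: [-5.6, 3.7, 5.1]
finger_gap: 15.4
```

```bash
python3 - <<'E'
from plan import *
plan(593.4,75.3,80,.841)
E
```

```text
t 23.45 pos [628.   45.1  83.4] rot [-3.14   0.     0.841] F [-5.6  3.7  5.1] gap 15.4 j [0.01 0.62 1.41 0.   1.11 0.74]
turn z deg (first) 0.02  then cm [-0.05 -4.59  0.34]
```

Request:
jog_arm([
  [0, -0.7, 0, 0, 0, 0, 0],
  [0, -0.8, 0, 0, 0, 0, 0],
  [0, -0.8, 0, 0, 0, 0, 0],
  [0, -0.8, 0, 0, 0, 0, 0],
  [0, -0.8, 0, 0, 0, 0, 0],
  [0, -0.7, 0, 0, 0, 0, 0],
  [0, 0, 0, 0, 0, 0, 0],
  [0, 0, 0, 0, 0, 0, 0],
])

```text
clock: 24.45
eef_pos: [594.0, 75.8, 83.4]
eef_rot: [3.142, -0.001, 0.841]
wrist_force: [-0.8, 2.4, 7.0]
finger_gap: 15.5
```

```bash
python3 - <<'E'
from plan import *
plan(593.4,75.3,80,.841)
E
```

```text
t 24.45 pos [594.   75.8  83.4] rot [ 3.142e+00 -1.000e-03  8.410e-01] F [-0.8  2.4  7. ] gap 15.5 j [0.07 0.56 1.51 0.   1.07 0.79]
turn z deg (first) 0.02  then cm [-0.08 -0.01  0.34]
```

Centred. Release, rise and retreat out of view (tool −x, −y of world).

Request:
jog_arm([
  [0, 0, 0, 0, 0, 0, 3.5],
  [0, 0, 0, 0, 0, 0, 3.5],
  [0, 0, -3, 0, 0, 0, 3.5],
  [0, 0, -5, 0, 0, 0, 3.5],
  [0, 0, -4, 0, 0, 0, 3.5],
  [-5, 0, 0, 0, 0, 0, 3.5],
  [-5, 0, 0, 0, 0, 0, 3.5],
  [-5, 0, 0, 0, 0, 0, 3.5],
  [-5, 0, 0, 0, 0, 0, 3.5],
  [-5, 0, 0, 0, 0, 0, 3.5],
  [-5, 0, 0, 0, 0, 0, 3.5],
  [-3, 3, 0, 0, 0, 0, 3.5],
  [-3, 3, 0, 0, 0, 0, 3.5],
  [0, 0, 0, 0, 0, 0, 3.5],
  [0, 0, 0, 0, 0, 0, 3.5],
])

```text
clock: 26.32
eef_pos: [398.6, -232.6, 202.6]
eef_rot: [-3.141, -0.0, 0.841]
wrist_force: [0.2, -0.9, -0.2]
finger_gap: 35.1
```

```bash
python3 - <<'E'
from plan import *
s=read_state(); print(s["clock"],s["eef_pos"])
import fitr,fit
for n in ("scene","top"):
    p=camera(n); pickle.dump(p,open(f"{n}14.pkl","wb"))
    x0,y0,x1,y1=(240,140,440,290) if n=="scene" else (230,150,480,310)
    k=3.2;cv2.imwrite(f"pics/{n}14.png",cv2.resize(p["image"][y0:y1,x0:x1,::-1],None,fx=k,fy=k,interpolation=cv2.INTER_CUBIC))
    for m in ("grey_block_center","ochre_block_center","terracotta_block_center","gate_knob","powder_jar_center","tea_mug_center","water_jar_center","white_block_center"):
        for r in recognise(p,m)[:4]: print(n,m,round(r["conf"],2),w(p,r["centre"]).round(0))
E
```

```text
26.325 [ 398.64666801 -232.6238905   202.61737919]
scene grey_block_center 0.85 [609. 268.  23.]
scene grey_block_center 0.79 [421. 210.  19.]
scene grey_block_center 0.67 [432. 355.  51.]
scene ochre_block_center 0.79 [490. 404.  52.]
scene terracotta_block_center 0.58 [377. 311.  52.]
scene terracotta_block_center 0.31 [547.  73.  35.]
scene gate_knob 0.67 [590.  83.  63.]
scene powder_jar_center 0.91 [716. 173.  88.]
scene tea_mug_center 0.87 [565. 494.  61.]
scene water_jar_center 0.74 [400. 108.  60.]
scene water_jar_center 0.65 [591.  84.  62.]
top grey_block_center 0.87 [615. 264.  21.]
top grey_block_center 0.82 [435. 354.  57.]
top grey_block_center 0.47 [422. 201.  13.]
top ochre_block_center 0.68 [497. 400.  52.]
top terracotta_block_center 0.59 [556.  50.  37.]
top gate_knob 0.58 [588.  77.  52.]
top powder_jar_center 0.63 [721. 160. 145.]
top powder_jar_center 0.37 [478.   1.  40.]
top tea_mug_center 0.96 [582. 484.  50.]
top tea_mug_center 0.66 [434. 356.  53.]
top water_jar_center 0.86 [412.  82.  15.]
top white_block_center 0.71 [588.  35.  44.]
```

View pics/scene14.png

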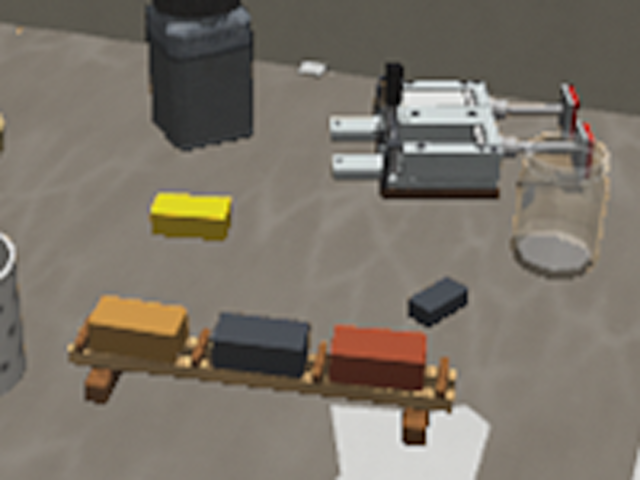

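View pics/top14.png

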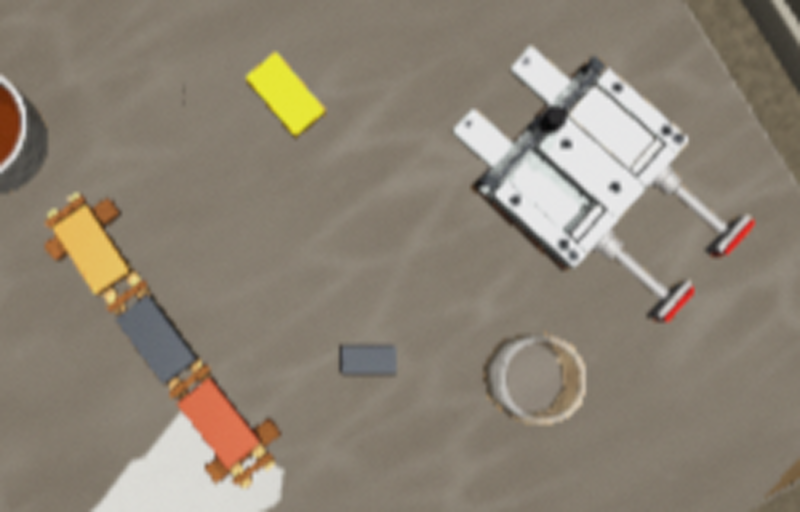

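```bash
python3 -c "
from cell import *
print(sign_off())"
```

```text
the job is handed in; nothing more can be done
None
```

The job is handed in at about 26 s of the 72 s allowed. sign_off gives no verdict, so success rests on the checks below.

**What I did**
- **Gate opened:** I gripped the knob and slid the gate to its −y end stop. The arm stopped moving and the force rose to about 10 N.
- **Block ejected:** I pressed the left ejector slide to its stop, where the force jumped to about 25 N. The grey block then stood out on the tongue at mould x of about 47–49 mm.
- **Block placed:** I gripped the block (30 mm gap), drew it out and laid it in the middle bay. Contact came at about 10 N, well under the 30 N limit.
- **Gate closed:** I slid the gate back 46 mm from the stop, released it and moved the arm clear.

**Last checks**
- **Grey block:** both pictures show it flat and lengthwise between the middle ribs. The network puts it at (432–435, 354–355) mm, against about (437, 352) mm fitted for the bay centre.
- **Gate and slides:** the gate is within about 1 mm of centre by the arm's position, and both slides are back out.
- **Other things:** the white, ochre and terracotta blocks, the jars and the mug are where they started, within the networks' accuracy.

**What disagreed**
- **Missed detections:** the network missed the terracotta block in the last top picture and the white block in the last scene picture. Each is plainly visible in the picture and unmoved.
- **Cameras:** the two differ by a few mm. The rack fit came out 4 mm high, so I set the final height by contact.
- **Sideways force:** about 6 N acted on the fingers during the last few millimetres of placing, probably from a finger rubbing a rail. It did no visible harm.

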